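# Restock the revolving soap sampler

## Task

One pocket of the revolving soap sampler is empty: lift its crank, turn the tray the shorter way round until the empty pocket stands in the open front, and feel for the slot there so that the crank's key drops fully home, without forcing it. Then take the loose wrapped soap from the counter and set it gently, flat and fully home, in that pocket. Leave everything else on the counter where it is.

Things in the scene. Friction and masses are not known exactly. Their poses are not given: they have to be found in the camera images.
- sampler: Fixed frame of the soap sampler: a round wooden base 180 mm across under a clear half lid; it stands firmly and does not move. Origin: middle of its underside, on the turning axis; z up; its -x side is the open front. Thin steel straps at the rim hold the lid, none of them at the front. Only the collar and the crank reach above the lid.
- lid_cut (a point): Middle of the lid's straight front edge, on its top face, 50.5 mm above the counter and 22 mm in front of the axis; axes of sampler. The lid is a 170 mm disc cut off straight here, so that only the pocket at the front is open from above.
- collar (a point): Middle of the top of the steel index collar on the lid, on the turning axis, 61 mm above the counter; axes of sampler. Collar 49 mm across, with four slots 90 degrees apart for the crank's key: 8 mm wide, deeper than the key, square-edged. The collar was clamped by hand, so all its slots stand up to 0.16 rad (9 degrees) to either side of front, back, left and right: feel for them.
- sampler_tray (a joint): Angle of tray and crank about the upright axis, rad, growing counter-clockwise from above. Turns without end: 0 and 6.283 are the same place, the empty pocket at the open front (its slot within 0.16 of that). Starts between 0.7 and 5.6: the shorter way is down to 0 from below 3.14, up to 6.283 from above (within 0.3 of 3.14 either will do). Friction about 0.2 N m while the key rubs on the collar.
- pocket (a point): Middle of the floor of the empty pocket, 54 mm from the axis, opposite the crank, 16 mm above the counter; turns with the tray. x radial (-x outward), y along the circle. The pocket is 52 mm square between wooden walls 10 mm high, 3 mm thick (top 26 mm above the counter), with gaps at the outer corners. The other three pockets hold soaps, which stay.
- bay (a point): Fixed point in the middle of the open front, 54 mm in front of the axis, 16 mm above the counter: where pocket must come to stand (within 13 mm; the slot decides). Axes of sampler.
- handle (a point): Middle of the crank's upright wooden handle: round, 22 mm thick, 32 mm high, free to spin on its pin, 45 mm from the axis, opposite the empty pocket. The steel crank arm lies 19 to 25 mm below this point. This point is 88.5 mm above the counter with the key home in a slot, 94.5 mm with the key riding on the collar, 98.5 mm with the crank at its top stop.
- key (a point): Middle of the lower end of the steel key under the crank arm, 16.5 mm from the axis on the handle's side; 7 mm wide, goes 6 mm deep into a slot. The crank slides up 10 mm against a spring (about 4 N at the bottom, 7 N at the top). Let go within about 2 degrees of a slot the key snaps in; there it has 1 degree of play each way. It bears about double a sideways push on the handle; over 30 N is forcing.
- soap_mid (a point): Middle of the loose soap that is to be put in: white paper-wrapped block with rounded edges, 47 x 48 x 26 mm (26 high), about 55 g, lying flat on the counter to the left of the sampler. This point is half-way up, 13 mm above its underside; x and y axes square to its sides.
- spare_lid: Bystander: loose copper-coloured jar lid, 77 mm across, 14 high, in front of the scale's right corner. Origin at its underside. Not to be disturbed (20 mm).
- weight_200: Bystander: brass weight 29 mm across, 45 high, beside the scale. Origin at its underside. Not to be disturbed.
- weight_100: Bystander: brass weight 23 mm across, 36 high, beside the scale. Origin at its underside. Not to be disturbed.
- marker: Bystander: marker pen 132 x 17 x 16 mm lying between the loose soap and the scale. Origin at its underside. Not to be disturbed.
- calculator: Bystander: pocket calculator 120 x 74 x 15 mm, to the left of the loose soap. Origin at its underside. Not to be disturbed.
- rubber_stamp: Bystander: upright hand stamp 29 x 40 x 68 mm, far right. Origin at its underside. Not to be disturbed.
Things that resemble listed ones, but are neither listed nor needed, are in the scene too. Leave any blue or yellow look-alike of the part that bears soap_mid alone.

How it is judged (in metres and radians):
On the way:
1. the empty pocket stands in the open front and the crank's key has dropped home in its slot (horizontal distance between pocket and bay below 0.013 m and z of handle in the frame of sampler below 0.0905 m), for 0.2 s.
At the end, for the whole second after the job is handed in: The empty pocket stands in the open front (within 13 mm), the crank's key is home in its slot (handle within 2 mm of its lowest height), and the loose soap lies at rest and flat (within about 6 degrees) on that pocket's floor (within 2.5 mm in height, 5 mm sideways), let go (all of step 1 and horizontal distance between soap_mid and pocket below 0.005 m and z of soap_mid in the frame of pocket between 0.01 and 0.0155 m and angle between soap_mid's own z axis and vertical below 0.1 rad and linear speed of soap below 0.02 m/s); the robot touches nothing.
It fails at once if the tray is turned the long way round (more than about 25 degrees over half a turn from where it stood) ((value of joint sampler_tray between 1.45 and 1.571 rad and distance of pocket from where it was at the start of the episode above 0.0925 m) or (value of joint sampler_tray between 4.712 and 4.833 rad and distance of pocket from where it was at the start of the episode above 0.0925 m)).
It fails at once if the key is forced against the collar with more than 30 N (contact force between sampler_crank and sampler above 30 N).
It fails at once if the soap is pressed against the sampler with more than 25 N (contact force between soap and sampler above 25 N).
It fails at once if a bystander is moved more than 20 mm (distance of any of spare_lid, weight_200, weight_100, marker, calculator, rubber_stamp from where it was at the start of the episode above 0.02 m).
It also fails if it takes over 58 s, if anything falls off the work surface, if the arm or the gripper's body presses on something with over 40 N, if the wrist force passes 120 N, or if a joint passes its speed limit or range.

## Robot

A 6-joint arm with a two-finger parallel gripper is mounted at the origin on a cart in front of the work surface, level with it; the furniture and walls round the work are solid. World frame = base frame: x ahead of the robot, y to its left, z up, the work surface at z = 0. Lengths are in mm, angles in rad, forces in N, time in s.
With the tool pointing down it reaches from about 275 to 750 mm from the base axis. Payload 10.2 kg.
Tool frame: the origin (TCP) lies at the very end of the fingers, on their centre line; the grasp point (between the pads) lies 19 mm behind it; z points along the fingers, x is the direction in which the jaws open and shut, and the axes are right-handed (so a half turn about z gives the same grasp; the last joint's range is limited). The gripper opens to 85 mm and grips with 20 to 120 N. Pads are 22 mm wide; open, the fingers measure 114 mm over their backs; the gripper's body (76 mm by 85 mm) begins 54 mm behind the grasp point. The pads swing forward as they close: fully open they stand 13 mm farther back than shut.
Start: joints at [1.024, 0.313, 1.498, -0, 1.331, -0.223], TCP at [167.053, 497.719, 231.294] pointing down, gripper open.
Joint ranges: [-2.94, 2.94], [-0.97, 2.17], [0.19, 2.56], [-1.23, 4.37], [0.02, 3.11], [-2.88, 2.88]. Speed limits (rad/s): [2.39, 2.39, 3.01, 3.14, 3.14, 3.14].

## Interface

Orientations are given as a unit quaternion [x, y, z, w].
In Python, from workcell import observe, vision, ticket gives the robot as it stands.
- The arm moves only by the tool carry_out, never from a script. Its argument "moves" is a list that holds one entry, the list of rows, each a list of 7 numbers: the shift along the world's x, y, z in cm, then the turn, a rotation vector about the world's x, y, z in degrees, then the finger opening in cm, from 0 to 8.54. A call has 1 to 8 rows; each row is the pose to reach, as a shift and turn from the pose measured when the call began; what a row does not reach only later rows make up. A row lasts 1/12 s, in which the tool goes at most 41.7 mm and 7.16 degrees, less where a joint would pass 70% of its speed; a pose out of reach is approached as far as the arm can. A call with a gripper value outside its range is refused whole. The fingers move at their own pace and stop on an object; the grip force is fixed at half the most. Time passes only in rows, so rows that repeat a pose let the fingers close. It gives the time, the measured TCP pose, the force and the opening at its end, in the units of the state.
- observe(): the state, without advancing time (a new reading comes with each control period).
- vision.get_image(name): name is "side" or "top" or "wrist"; returns a dict with "frame" (420x560x3 uint8, red, green, blue), "camera_matrix" (3x3 intrinsics, pixels), "rvec" (rotation vector, rad) and "tvec" (3), from world to camera coordinates, as OpenCV has them; the wrist camera has in their place "T_tool_cam" (4x4, takes a point from camera to tool coordinates, whose origin is the TCP and whose axes are the tool frame's). Camera axes: x right, y down, z forward; pixel columns grow to the right and rows downward; lengths in mm; the calibration is good to about 2 mm. A picture is of the moment at which its call begins: read the wrist's pose just before it. There is no depth.
- ticket.hand_in(): hands the job in, once; it reports no verdict.
The state is a dict: "clock": time; "joints": joint angles; "dq": joint speeds; "joint_torque": joint torques, N m; "tool_pos": TCP position; "ee_rot": TCP orientation; "wrist_force": force on the tool from outside, world axes, zero at the start; "ft_torque": the same for the moment, N m; "finger_gap": opening from 0.0 (shut) to 1.0 (fully open).
Only numpy, scipy, OpenCV 4.12 (cv2) and the standard library are available. Lean on these libraries where they do the work, as an engineer would, in place of code of your own. Each camera call takes 0.05 s, during which the arm holds its last target. There are 200 camera calls.

## Working session

There is one attempt and no reset: what is moved stays moved. The work goes in short steps, Python scripts to look and compute and a tool call to move; the robot and the scene stay as the last step left them, time stands still between calls to the robot, and variables do not carry over. Pictures are saved under pics/ and viewed, about 8 in all and at most 12, crops included, and the job is handed in when it is done.

Besides the shell and the picture viewer there is one more tool, called after "Emit:" in YAML: its name, and indented under it one key for each argument. carry_out: Moves the arm, as the interface text tells. Its arguments: {"type":"object","properties":{"moves":{"type":"array","items":{"type":"array","items":{"type":"array","items":{"type":"number"}}}}},"required":["moves"]}

```bash
mkdir -p pics; ls; cat > h.py <<'E'
import numpy as np, cv2
from workcell import observe, vision, ticket
from scipy.spatial.transform import Rotation as R
def cam(n):
    s=observe(); im=vision.get_image(n); K=np.array(im["camera_matrix"],float)
    if "rvec" in im:
        Rm=cv2.Rodrigues(np.array(im["rvec"],float))[0]; t=np.array(im["tvec"],float).ravel()
        Rc=Rm.T; c=-Rm.T@t
    else:
        T=np.array(im["T_tool_cam"]); Rt=R.from_quat(s["ee_rot"]).as_matrix()
        Rc=Rt@T[:3,:3]; c=Rt@T[:3,3]+np.array(s["tool_pos"])
    return im["frame"],K,Rc,c
def plane(C,uv,z):
    f,K,Rc,c=C; d=Rc@np.linalg.solve(K,[uv[0],uv[1],1]); return c+d*(z-c[2])/d[2]
def proj(C,p):
    f,K,Rc,c=C; q=K@(Rc.T@(np.array(p,float)-c)); return q[:2]/q[2]
def save(n,C,crop=None,s=1):
    f=C[0]
    if crop: f=f[crop[1]:crop[3],crop[0]:crop[2]]
    cv2.imwrite(n,cv2.resize(f[:,:,::-1],None,fx=s,fy=s,interpolation=cv2.INTER_CUBIC))
E
python3 - <<'E'
from h import *
a=cam("top");b=cam("side")
save("pics/top.png",a,s=1.4);save("pics/side.png",b,s=1.4)
np.save("top.npy",np.array(a,dtype=object),allow_pickle=True);np.save("side.npy",np.array(b,dtype=object),allow_pickle=True)
print(a[1],a[3],a[2],b[3],b[2]);print(observe())
E
```

```text
pics
[[392.3335391    0.         275.37339079]
 [  0.         392.3335391  208.17376159]
 [  0.           0.           1.        ]] [ 394.69831668  -47.7275572  1191.95201124] [[-0.0104963  -0.99253016  0.12154719]
 [-0.99991806  0.00952738 -0.00854999]
 [ 0.00732809 -0.12162697 -0.99254883]] [ -61.39926407 -874.91567965  581.64627442] [[ 0.8094971  -0.26243573  0.52520656]
 [-0.58708267 -0.37240556  0.71878233]
 [ 0.00695568 -0.89019188 -0.45553269]]
{'clock': 0.1, 'joints': array([ 1.02360841e+00,  3.13398233e-01,  1.49836770e+00,  2.19449348e-05,
        1.33099512e+00, -2.23431137e-01]), 'dq': array([-0.00116133, -0.00140838, -0.0034418 ,  0.00041568, -0.00204249,
        0.0005875 ]), 'joint_torque': array([ 4.00361430e-03, -4.12897789e+01, -2.60141641e+01, -1.02413617e-04,
        2.95557715e-03, -1.41478841e-05]), 'tool_pos': array([166.91759836, 497.51612597, 230.7876795 ]), 'ee_rot': array([ 8.11829693e-01,  5.83894004e-01, -5.42213839e-04,  2.17730236e-04]), 'wrist_force': array([ 0.69582874, -0.67117771,  0.17169128]), 'ft_torque': array([-0.05590165,  0.01077497,  0.0318007 ]), 'finger_gap': 1.0021912531861699}
```

View pics/top.png

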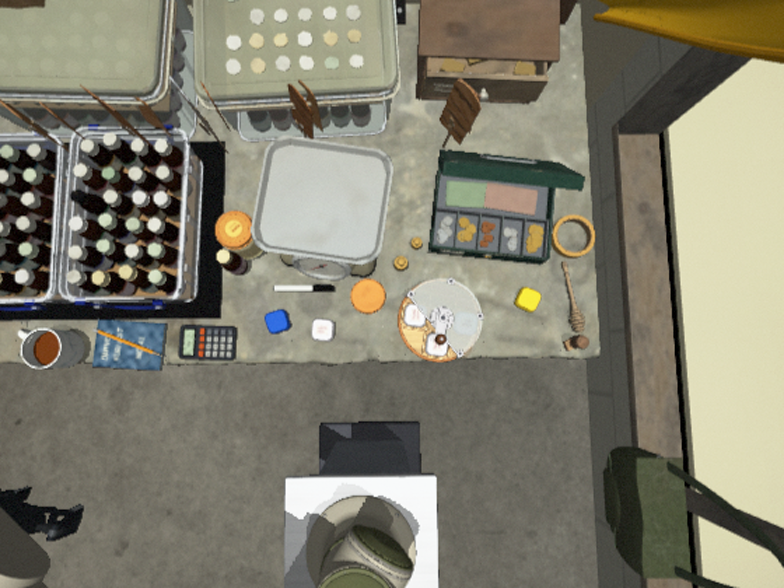

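View pics/side.png

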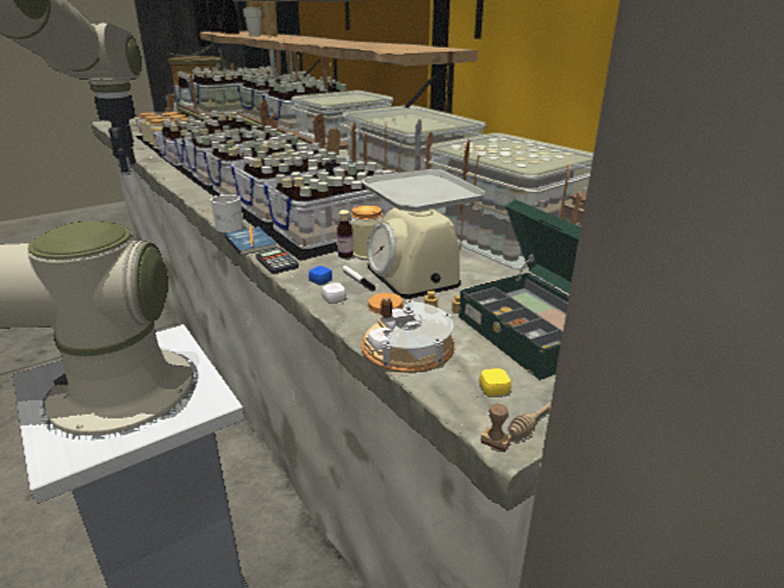

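The top view shows the white loose soap at (322,329). Its look-alikes are blue (277,321), yellow (528,299) and the white soaps in the tray at (415,314) and (437,343). The sampler is at (440,319) with its dark handle at (441,339). I choose the white soap at (322,329) and check it in one close crop.

```bash
python3 - <<'E'
from h import *
a=np.load("top.npy",allow_pickle=True)
save("pics/crop.png",a,(210,190,350,262),5.7)
hsv=cv2.cvtColor(a[0],cv2.COLOR_RGB2HSV)
# soap
m=((hsv[:,:,2]>195)&(hsv[:,:,1]<45)).astype(np.uint8); m2=np.zeros_like(m); m2[220:250,218:242]=m[220:250,218:242]
c=max(cv2.findContours(m2,0,1)[0],key=cv2.contourArea); r=cv2.minAreaRect(c); print("soap",r,[plane(a,p,26).round(1) for p in cv2.boxPoints(r)],plane(a,r[0],22))
for u,v in [(440,319)]: print(plane(a,(u/1.4,v/1.4),50))
print('handle',plane(a,(441/1.4,339/1.4),104))
E
```

```text
soap ((230.0, 235.0), (14.0, 14.0), 90.0) [array([479.6,  98.5,  26. ]), array([479.2,  57. ,  26. ]), array([437.7,  56.9,  26. ]), array([438.1,  98.3,  26. ])] [458.81388827  78.10991873  22.        ]
[ 475.61473686 -170.45167064   50.        ]
handle [ 432.20107091 -165.7327238   104.        ]
```

View pics/crop.png

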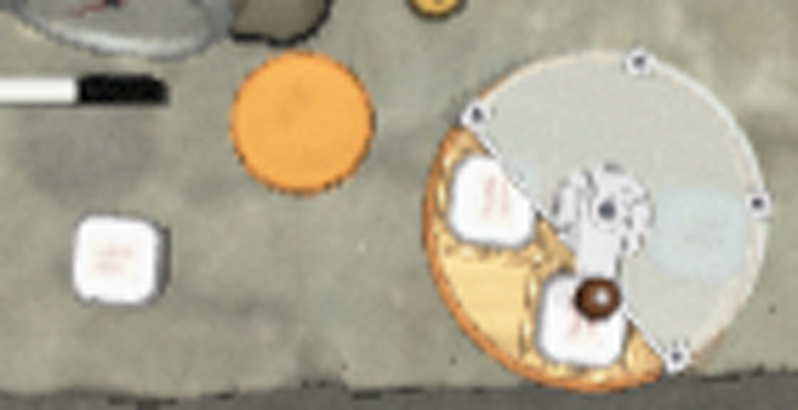

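The crop confirms the white block, with a faint pink print, lying alone on the counter. The lid cut runs from (478,115) to (678,355), so the front faces lower-left. The handle is at (597,298) and the collar at (606,208). The empty pocket is therefore at the back (joint about 4.0 rad), and the shorter way is up, counter-clockwise. Now I move over it to look from close by.

Emit:
carry_out:
  moves:
    - [[1.5, -4, 1, 0, 0, -7, 8.5], [4, -8, 2, 0, 0, -14, 8.5], [6, -12, 3, 0, 0, -21, 8.5], [8, -16, 4, 0, 0, -28, 8.5], [10, -20, 5, 0, 0, -35, 8.5], [12, -24, 6, 0, 0, -42, 8.5], [14, -28, 7, 0, 0, -49, 8.5], [15, -32, 7, 0, 0, -56, 8.5]]

```text
clock: 0.77
tool_pos: [308.4, 202.5, 299.1]
ee_rot: [0.991, 0.132, 0.0, -0.0]
wrist_force: [1.4, 0.3, -0.1]
finger_gap: 0.996
```

Emit:
carry_out:
  moves:
    - [[1, -4, 0, 0, 0, -4, 8.5], [2, -8, 0, 0, 0, -8, 8.5], [3, -12, 0, 0, 0, -12, 8.5], [4, -16, 0, 0, 0, -15, 8.5], [5, -20, 0, 0, 0, -15, 8.5], [6, -24, 0, 0, 0, -15, 8.5], [6, -28, 0, 0, 0, -15, 8.5], [6, -32, 0, 0, 0, -15, 8.5]]

```text
clock: 1.43
tool_pos: [368.0, -119.6, 298.9]
ee_rot: [1.0, 0.001, 0.0, -0.0]
wrist_force: [1.0, 0.7, 0.3]
finger_gap: 0.999
```

```bash
python3 - <<'E'
from h import *
s=observe();print(s["clock"],s["tool_pos"],s["ee_rot"],s["wrist_force"])
a=cam("wrist"); save("pics/w1.png",a,s=1.4); np.save("w1.npy",np.array(a,dtype=object),allow_pickle=True); print(a[3],a[2])
E
```

```text
1.4333 [ 367.98036312 -119.5676162   298.85778483] [ 9.99999479e-01  9.76708248e-04  3.78652729e-05 -2.93486239e-04] [1.00276629 0.71093559 0.34209223]
[369.01315447 -51.87503216 442.57742501] [[ 9.99996033e-01  2.79559811e-03 -3.43040328e-04]
 [ 2.59458189e-03 -9.61717372e-01 -2.74030955e-01]
 [-1.09598826e-03  2.74028978e-01 -9.61720811e-01]]
```

View pics/w1.png

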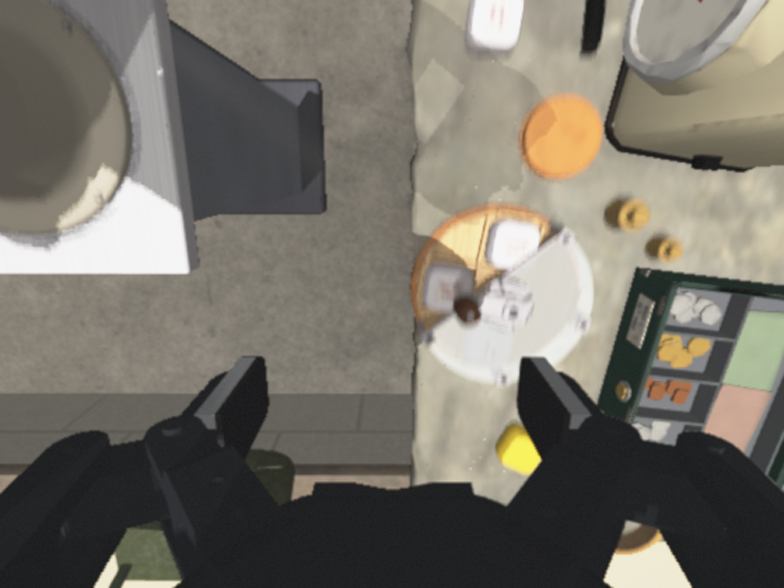

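The wrist view shows the sampler: handle at (466,308), collar screw at (515,312), lid cut from (567,237) to (427,338). I go closer for an accurate measurement.

Emit:
carry_out:
  moves:
    - [[2.5, -1.5, -3, 0, 0, 0, 8.5], [5, -3, -6, 0, 0, 0, 8.5], [7.2, -4, -10, 0, 0, 0, 8.5], [7.2, -4, -10, 0, 0, 0, 8.5], [7.2, -4, -10, 0, 0, 0, 8.5]]

```text
clock: 1.9
tool_pos: [439.4, -164.9, 196.0]
ee_rot: [1.0, -0.002, -0.003, -0.001]
wrist_force: [0.7, -0.2, 1.0]
finger_gap: 0.993
```

```bash
python3 - <<'E'
from h import *
s=observe();print(s["clock"],s["tool_pos"],s["ee_rot"],s["wrist_force"])
a=cam("wrist"); save("pics/w2.png",a,s=1.4); np.save("w2.npy",np.array(a,dtype=object),allow_pickle=True); print(a[3])
E
```

```text
1.9 [ 439.38718217 -164.88751888  196.02817878] [ 9.99994244e-01 -1.60399407e-03 -2.87845822e-03 -8.08254720e-04] [ 0.67166492 -0.2035185   0.99915435]
[441.61109633 -97.3433554  339.81662882]
```

View pics/w2.png

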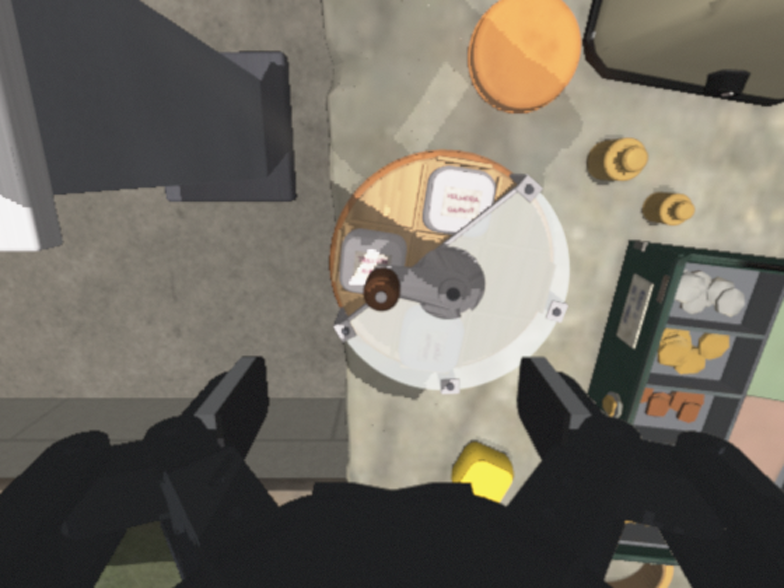

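The close view shows the handle top at (381,296), the hub pin at (453,293), and strap screws at (529,188), (557,312), (449,386), (345,330).

```bash
python3 - <<'E'
from h import *
T=np.load("top.npy",allow_pickle=True);W=np.load("w2.npy",allow_pickle=True);W1=np.load("w1.npy",allow_pickle=True)
w=[(529,188),(557,312),(449,386),(345,330)]
P=[plane(W,(u/1.4,v/1.4),52)[:2] for u,v in w]
Pt=[plane(T,(210+u/5.7,190+v/5.7),52)[:2] for u,v in [(476,115),(638,62),(757,203),(676,355)]]
def circ(P):
    P=np.array(P);A=np.c_[2*P,np.ones(len(P))];x=np.linalg.lstsq(A,(P**2).sum(1),rcond=None)[0];return x[:2],np.sqrt(x[2]+x[:2]@x[:2])
for Q in (P,Pt):
    c,r=circ(Q);print(np.round(Q,1).tolist(),c,r,[np.degrees(np.arctan2(*(q-c)[::-1])).round(1) for q in Q])
# base outline (orange/wood) in wrist view: contour of base bottom edge front
for z in (66,70,74): print(z,'hub',plane(W,(453/1.4,293/1.4),z),plane(T,(210+606/5.7,190+208/5.7),z))
for z in (104.5,): print('handle',plane(W,(381/1.4,296/1.4),z),plane(T,(210+597/5.7,190+298/5.7),z))
E
```

```text
[[530.0, -110.3], [557.3, -196.8], [482.1, -255.8], [405.0, -210.6]] [ 478.47879202 -174.05729692] 81.97334043691062 [np.float64(51.1), np.float64(-16.1), np.float64(-87.4), np.float64(-153.5)]
[[527.9, -110.6], [554.6, -194.5], [481.2, -253.6], [404.4, -210.0]] [ 476.41063007 -172.92216059] 80.94475254461814 [np.float64(50.5), np.float64(-15.4), np.float64(-86.6), np.float64(-152.7)]
66 hub [ 480.48303291 -178.47649689   66.        ] [ 478.35723687 -174.66600626   66.        ]
70 hub [ 479.91517935 -177.29127827   70.        ] [ 478.06003443 -174.21505116   70.        ]
74 hub [ 479.34732579 -176.10605965   74.        ] [ 477.762832   -173.76409607   74.        ]
handle [ 433.3304301  -168.86378534  104.5       ] [ 431.81137715 -164.94164053  104.5       ]
```

Emit:
carry_out:
  moves:
    - [[-0.1, 0, -0.5, 0, 0, -7, 5], [-0.2, 0, -1, 0, 0, -14, 4], [-0.3, 0, -1.5, 0, 0, -21, 4], [-0.4, -0.1, -2, 0, 0, -28, 4], [-0.5, -0.1, -2.5, 0, 0, -35, 4], [-0.6, -0.1, -3, 0, 0, -42, 4], [-0.7, -0.1, -3.5, 0, 0, -49, 4], [-0.7, -0.1, -4, 0, 0, -51, 4]]

```text
clock: 2.62
tool_pos: [432.6, -165.8, 160.4]
ee_rot: [0.901, -0.434, 0.001, -0.0]
wrist_force: [0.2, 0.6, 0.4]
finger_gap: 0.463
```

Emit:
carry_out:
  moves:
    - [[0, 0, 0, 0, 0, 0, 4], [0, 0, 0, 0, 0, 0, 4], [0, 0, 0, 0, 0, 0, 4]]

```text
clock: 2.87
tool_pos: [432.9, -165.8, 162.1]
ee_rot: [0.901, -0.434, 0.002, 0.0]
wrist_force: [0.0, -0.6, 0.4]
finger_gap: 0.471
```

```bash
python3 - <<'E'
from h import *
s=observe();print(s["clock"],s["tool_pos"],R.from_quat(s["ee_rot"]).as_matrix().round(3).tolist(),s["wrist_force"],s["finger_gap"])
a=cam("wrist"); np.save("w3.npy",np.array(a,dtype=object),allow_pickle=True); save("pics/w3.png",a,s=1.4)
print([proj(a,(432.5,-166,z))*1.4 for z in (104.5,110.5)],proj(a,(477.5,-173.5,75))*1.4)
E
```

```text
2.8667 [ 432.8591544  -165.8264831   162.06182887] [[0.624, -0.782, 0.003], [-0.782, -0.624, -0.002], [0.004, -0.001, -1.0]] [ 0.01913059 -0.64753247  0.35993065] 0.4712832839389401
[array([387.35313143, 311.52231775]), array([387.2525678, 315.5436499])] [449.41841458 241.40238403]
```

View pics/w3.png

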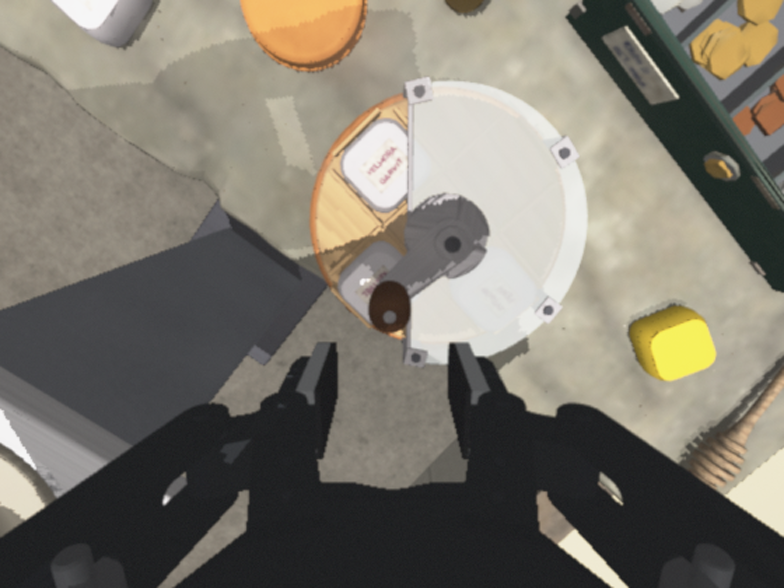

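The handle top shows at (389,316), where predicted (387,316), centred between the fingers. The lid cut is vertical in the image, so the yaw is right. Descending.

Emit:
carry_out:
  moves:
    - [[0, 0, -2, 0, 0, 0, 4], [0, 0, -4, 0, 0, 0, 4], [0, 0, -6, 0, 0, 0, 4], [0, 0, -7.5, 0, 0, 0, 4], [0, 0, -8.1, 0, 0, 0, 4], [0, 0, -8.1, 0, 0, 0, 4], [0, 0, -8.1, 0, 0, 0, 4]]

```text
clock: 3.5
tool_pos: [433.2, -166.1, 81.5]
ee_rot: [0.901, -0.434, 0.002, 0.0]
wrist_force: [0.4, -0.1, 0.3]
finger_gap: 0.468
```

Emit:
carry_out:
  moves:
    - [[0, 0, 0, 0, 0, 0, 2.5], [0, 0, 0, 0, 0, 0, 1.5], [0, 0, 0, 0, 0, 0, 1.5], [0, 0, 0, 0, 0, 0, 1.5], [0, 0, 0, 0, 0, 0, 1.5], [0, 0, 0, 0, 0, 0, 1.5]]

```text
clock: 4.0
tool_pos: [433.1, -166.2, 82.8]
ee_rot: [0.901, -0.433, 0.002, 0.001]
wrist_force: [-5.6, 0.3, 8.5]
finger_gap: 0.238
```

Emit:
carry_out:
  moves:
    - [[0, 0, 0.1, 0, 0, 0, 1.5], [0, 0, 0.2, 0, 0, 0, 1.5], [0, 0, 0.25, 0, 0, 0, 1.5], [0, 0, 0.25, 0, 0, 0, 1.5], [0, 0, 0.25, 0, 0, 0, 1.5]]

```text
clock: 4.42
tool_pos: [432.9, -166.1, 85.1]
ee_rot: [0.901, -0.433, 0.002, 0.0]
wrist_force: [0.0, 1.2, -7.8]
finger_gap: 0.234
```

```bash
python3 - <<'E'
import numpy as np
C=np.array([477.5,-173.5]);p=np.array([432.9,-166.1]);r=np.linalg.norm(p-C);a=np.degrees(np.arctan2(*(p-C)[::-1]));print(r,a)
f=lambda b:C+r*np.array([np.cos(np.radians(b)),np.sin(np.radians(b))])
for s in (a,a+64): print([((f(s+k*8)-f(s))/10).round(2).tolist() for k in range(1,9)])
E
```

```text
45.209733465261685 170.57934744245537
[[-0.06, -0.63], [-0.03, -1.26], [0.08, -1.88], [0.29, -2.48], [0.57, -3.04], [0.93, -3.56], [1.35, -4.02], [1.84, -4.42]]
[[0.54, -0.33], [1.12, -0.58], [1.73, -0.75], [2.35, -0.83], [2.98, -0.82], [3.6, -0.73], [4.21, -0.55], [4.78, -0.29]]
```

Emit:
carry_out:
  moves:
    - [[-0.06, -0.63, 0, 0, 0, 0, 1.5], [-0.03, -1.26, 0, 0, 0, 0, 1.5], [0.08, -1.88, 0, 0, 0, 0, 1.5], [0.29, -2.48, 0, 0, 0, 0, 1.5], [0.57, -3.04, 0, 0, 0, 0, 1.5], [0.93, -3.56, 0, 0, 0, 0, 1.5], [1.35, -4.02, 0, 0, 0, 0, 1.5], [1.35, -4.02, 0, 0, 0, 0, 1.5]]

```text
clock: 5.08
tool_pos: [447.7, -205.5, 84.8]
ee_rot: [0.901, -0.434, 0.002, -0.001]
wrist_force: [9.0, 8.0, -5.9]
finger_gap: 0.238
```

```bash
python3 - <<'E'
import numpy as np
C=np.array([477.7,-171.7]);p=np.array([447.7,-205.5]);r=np.linalg.norm(p-C);a=np.degrees(np.arctan2(*(p-C)[::-1]))%360;print(r,a)
f=lambda b:C+45*np.array([np.cos(np.radians(b)),np.sin(np.radians(b))])
print([((f(a+k*8)-p)/10).round(2).tolist() for k in range(1,9)])
E
```

```text
45.193362344485955 228.40857442248523
[[0.51, -0.37], [1.06, -0.68], [1.64, -0.91], [2.25, -1.06], [2.88, -1.12], [3.5, -1.09], [4.12, -0.98], [4.72, -0.78]]
```

Emit:
carry_out:
  moves:
    - [[0.51, -0.37, 0.02, 0, 0, 0, 1.5], [1.06, -0.68, 0.02, 0, 0, 0, 1.5], [1.64, -0.91, 0.02, 0, 0, 0, 1.5], [2.25, -1.06, 0.02, 0, 0, 0, 1.5], [2.88, -1.12, 0.02, 0, 0, 0, 1.5], [3.5, -1.09, 0.02, 0, 0, 0, 1.5], [4.12, -0.98, 0.02, 0, 0, 0, 1.5], [4.12, -0.98, 0.02, 0, 0, 0, 1.5]]

```text
clock: 5.75
tool_pos: [489.6, -214.8, 84.6]
ee_rot: [0.901, -0.434, 0.002, -0.002]
wrist_force: [-0.1, 4.4, -6.2]
finger_gap: 0.234
```

Emit:
carry_out:
  moves:
    - [[0.42, 0.11, 0, 0, 0, 0, 1.5], [0.78, 0.27, 0, 0, 0, 0, 1.5], [0.78, 0.27, -0.1, 0, 0, 0, 1.5], [0.78, 0.27, -0.2, 0, 0, 0, 1.5], [0.78, 0.27, -0.25, 0, 0, 0, 1.5], [0.78, 0.27, -0.25, 0, 0, 0, 1.5]]

```text
clock: 6.25
tool_pos: [497.6, -211.8, 82.6]
ee_rot: [0.901, -0.434, 0.002, -0.002]
wrist_force: [-2.9, 6.2, 1.3]
finger_gap: 0.239
```

Emit:
carry_out:
  moves:
    - [[0.07, 0.04, -0.06, 0, 0, 0, 1.5], [0.14, 0.07, -0.06, 0, 0, 0, 1.5], [0.14, 0.07, -0.06, 0, 0, 0, 1.5]]

```text
clock: 6.5
tool_pos: [498.7, -211.2, 82.5]
ee_rot: [0.901, -0.434, 0.002, -0.002]
wrist_force: [-6.6, 3.9, 0.8]
finger_gap: 0.235
```

Emit:
carry_out:
  moves:
    - [[0.1, 0.05, -0.1, 0, 0, 0, 1.5], [0.18, 0.09, -0.1, 0, 0, 0, 1.5], [0.18, 0.09, -0.1, 0, 0, 0, 1.5]]

```text
clock: 6.75
tool_pos: [500.1, -210.4, 81.5]
ee_rot: [0.901, -0.434, 0.001, -0.002]
wrist_force: [-5.3, 2.3, -4.3]
finger_gap: 0.236
```

Emit:
carry_out:
  moves:
    - [[0, 0, -0.1, 0, 0, 0, 1.5], [0, 0, -0.15, 0, 0, 0, 1.5], [0, 0, -0.15, 0, 0, 0, 1.5]]

```text
clock: 7.0
tool_pos: [500.0, -210.4, 80.0]
ee_rot: [0.901, -0.434, 0.001, -0.002]
wrist_force: [-2.4, 4.2, -4.0]
finger_gap: 0.239
```

Now 2.6 mm below riding height and still hanging on the spring: the key is in the slot. Lower it to home.

Emit:
carry_out:
  moves:
    - [[0, 0, -0.1, 0, 0, 0, 1.5], [0, 0, -0.2, 0, 0, 0, 1.5], [0, 0, -0.28, 0, 0, 0, 1.5], [0, 0, -0.28, 0, 0, 0, 1.5]]

```text
clock: 7.33
tool_pos: [500.1, -210.4, 77.2]
ee_rot: [0.901, -0.434, 0.001, -0.002]
wrist_force: [-2.3, 4.1, -3.9]
finger_gap: 0.238
```

Emit:
carry_out:
  moves:
    - [[0, 0, -0.05, 0, 0, 0, 1.5], [0, 0, -0.05, 0, 0, 0, 3], [0, 0, -0.05, 0, 0, 0, 4.5], [0, 0, -0.05, 0, 0, 0, 4.5], [0, 0, 0.5, 0, 0, 0, 4.5], [0, 0, 3, 0, 0, 0, 4.5], [0, 0, 6, 0, 0, 0, 4.5], [0, 0, 9, 0, 0, 0, 4.5]]

```text
clock: 8.0
tool_pos: [500.0, -210.5, 168.9]
ee_rot: [0.901, -0.434, 0.001, -0.002]
wrist_force: [0.7, -0.6, 0.4]
finger_gap: 0.527
```

Emit:
carry_out:
  moves:
    - [[-2, 2.5, 1, 0, 0, 0, 8.5], [-4.4, 5.5, 1, 0, 0, 0, 8.5], [-6, 8, 1, 0, 0, 0, 8.5], [-6, 8, 1, 0, 0, 0, 8.5], [-6, 8, 1, 0, 0, 0, 8.5]]

```text
clock: 8.42
tool_pos: [440.2, -130.1, 180.0]
ee_rot: [0.901, -0.433, 0.003, -0.002]
wrist_force: [0.5, -0.2, -0.3]
finger_gap: 0.994
```

```bash
python3 - <<'E'
from h import *
s=observe();print(s["clock"],s["tool_pos"],s["ee_rot"],s["wrist_force"],s["finger_gap"])
a=cam("wrist"); np.save("w4.npy",np.array(a,dtype=object),allow_pickle=True); save("pics/w4.png",a,s=1.4)
for ang in (300.1,):
  for c in ((478,-173.5),):
    d=np.array([np.cos(np.radians(ang)),np.sin(np.radians(ang))]);p=np.array(c)-54*d
    print('pocket',p,proj(a,(*p,16))*1.4,'handle top home/ride',[proj(a,(*(np.array(c)+45*d),z))*1.4 for z in (104.5,110.5)])
E
```

```text
8.4167 [ 440.15293696 -130.130922    179.97202457] [ 0.90124182 -0.43330577  0.00260647 -0.00158178] [ 0.51037948 -0.21841524 -0.28234121] 0.9937791499666238
pocket [ 450.91842019 -126.78182329] [394.24251524 251.06410033] handle top home/ride [array([574.70241957, 307.88312921]), array([579.40613917, 311.43903921])]
```

View pics/w4.png

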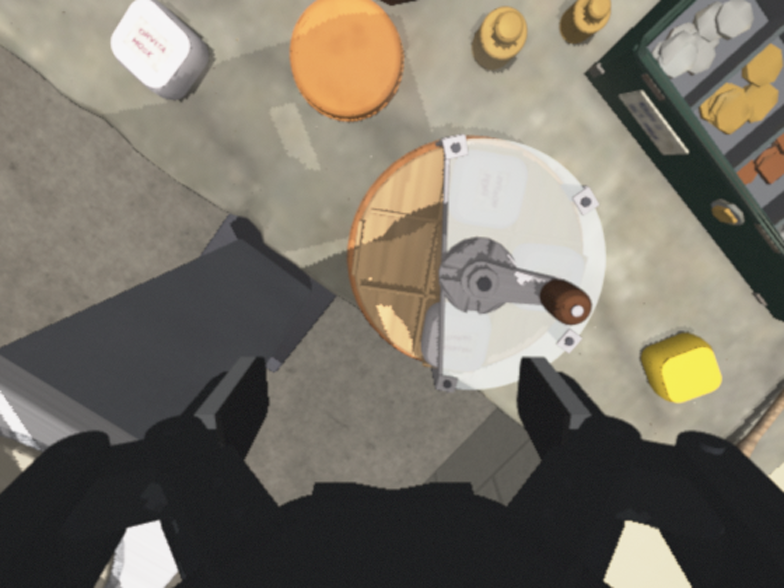

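The view shows the empty pocket in the open front, centre about (400,252). The handle is at the rear at (577,311), and the soap at (158,45). Next I bring the jaws tangential to the pocket and hover over it for a matched view.

Emit:
carry_out:
  moves:
    - [[0, 0, 0, 0, 0, 7, 7], [0.2, 0.1, 0, 0, 0, 14, 7], [0.4, 0.2, -0.5, 0, 0, 21, 7], [0.6, 0.3, -1, 0, 0, 28, 7], [0.8, 0.4, -1.5, 0, 0, 35, 7], [1, 0.4, -2, 0, 0, 42, 7], [1, 0.4, -2, 0, 0, 49, 7], [1, 0.4, -2, 0, 0, 56, 7]]

```text
clock: 9.13
tool_pos: [451.3, -128.0, 159.5]
ee_rot: [0.999, 0.043, 0.001, -0.002]
wrist_force: [0.4, -0.4, 0.9]
finger_gap: 0.818
```

Emit:
carry_out:
  moves:
    - [[0, 0, 0, 0, 0, 7, 7], [0, 0, 0, 0, 0, 14, 7], [0, 0, 0, 0, 0, 21, 7], [0, 0, 0, 0, 0, 25.5, 7], [0, 0, 0, 0, 0, 25.5, 7], [0, 0, 0, 0, 0, 25.5, 7]]

```text
clock: 9.63
tool_pos: [451.9, -128.8, 159.5]
ee_rot: [0.965, 0.261, 0.001, -0.003]
wrist_force: [-0.7, -0.4, -0.5]
finger_gap: 0.822
```

```bash
python3 - <<'E'
from h import *
s=observe();print(s["clock"],s["tool_pos"],R.from_quat(s["ee_rot"]).as_matrix().round(3).tolist(),s["finger_gap"])
a=cam("wrist"); np.save("w5.npy",np.array(a,dtype=object),allow_pickle=True); uv=proj(a,(450,-126,20)); print(uv,proj(a,(450.9,-126.8,20)))
x,y=int(uv[0]),int(uv[1]); x0=max(0,x-80);y0=max(0,y-80); print(x0,y0); save("pics/w5.png",a,(x0,y0,x0+160,y0+140),4)
E
```

```text
9.6333 [ 451.86430995 -128.8296605   159.49118832] [[0.864, 0.503, 0.001], [0.503, -0.864, 0.006], [0.003, -0.004, -1.0]] 0.8215464383335609
[279.58380853 189.75641233] [279.97466895 190.92181024]
199 109
```

View pics/w5.png

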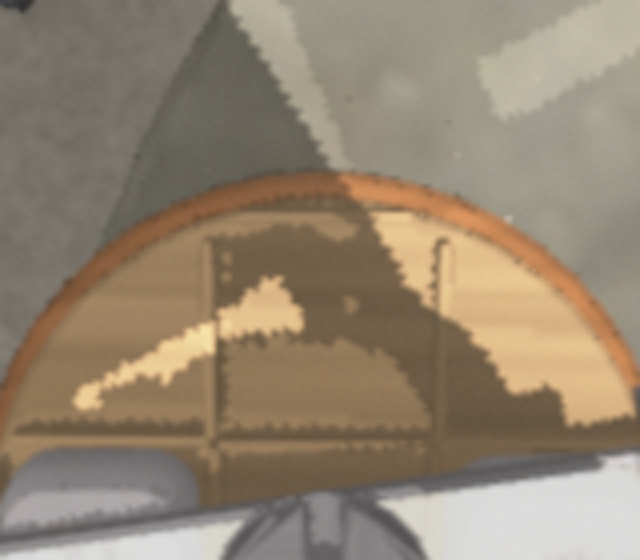

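```bash
python3 - <<'E'
from h import *
a=np.load("w5.npy",allow_pickle=True)
q=lambda x,y,z=26: plane(a,(199+x/4,109+y/4),z)[:2]
L=q(211,437);Rr=q(438,437);L2=q(211,245);R2=q(442,245);print(L,Rr,L2,R2,np.linalg.norm(Rr-L),np.linalg.norm(R2-L2))
e=(Rr-L)/np.linalg.norm(Rr-L);print(np.degrees(np.arctan2(e[1],e[0])), np.degrees(np.arctan2(*(L2-L)[::-1])),np.degrees(np.arctan2(*(R2-Rr)[::-1])))
n=np.array([-e[1],e[0]]); print('pocket',(L+Rr)/2+27.5*n)
# soap in w4
w=np.load("w4.npy",allow_pickle=True);f=w[0];h=cv2.cvtColor(f,cv2.COLOR_RGB2HSV)
m=((h[:,:,2]>200)&(h[:,:,1]<40)).astype(np.uint8);m[75:]=0;m[:,160:]=0;m[:,:60]=0
c=max(cv2.findContours(m,0,1)[0],key=cv2.contourArea);r=cv2.minAreaRect(c);print(r)
P=np.array([plane(w,p,26)[:2] for p in cv2.boxPoints(r)]);print(P.round(1).tolist(),P.mean(0),np.degrees(np.arctan2(*(P[1]-P[0])[::-1])))
E
```

```text
[ 440.29008377 -162.59362465] [ 487.53400607 -135.09620082] [ 417.89511248 -121.8558918 ] [463.89276758 -95.05853244] 54.66348425476104 53.2342253078719
30.20072874362011 118.7991501643783 120.56078471213755
pocket [ 450.07869409 -125.07753162]
((105.7500228881836, 30.75), (57.27565002441406, 46.66904067993164), 45.0)
[[441.5, 104.5], [481.7, 94.6], [476.7, 51.3], [435.1, 60.4]] [458.72993645  77.6878005 ] -13.924770984197824
```

The crop shows the pocket walls: left x=211, right x=438, inner wall y=437. The pocket centre comes to (450.1,-125.1) and the jaw axis to 30.2°, which agrees with the crank-based estimate (450.0,-125.6). Next, over the soap.

Emit:
carry_out:
  moves:
    - [[0, 2, 0.5, 0, 0, -7, 8], [0, 5, 0.5, 0, 0, -14, 8], [0, 8, 0.5, 0, 0, -21, 8], [0.2, 12, 0.5, 0, 0, -28, 8], [0.4, 16, 0, 0, 0, -35, 8], [0.7, 20.4, 0, 0, 0, -40, 8], [0.7, 20.4, 0, 0, 0, -40, 8], [0.7, 20.4, 0, 0, 0, -40, 8]]

```text
clock: 10.35
tool_pos: [458.8, 78.2, 159.4]
ee_rot: [0.996, -0.085, 0.002, -0.002]
wrist_force: [0.6, 0.1, 0.2]
finger_gap: 0.939
```

```bash
python3 - <<'E'
from h import *
s=observe();print(s["clock"],s["tool_pos"],R.from_quat(s["ee_rot"]).as_matrix().round(3).tolist(),s["finger_gap"])
w=cam("wrist"); np.save("w6.npy",np.array(w,dtype=object),allow_pickle=True);f=w[0];h=cv2.cvtColor(f,cv2.COLOR_RGB2HSV)
uv=proj(w,(458.7,78,20));x0,y0=int(uv[0])-80,max(0,int(uv[1])-70);print(uv,x0,y0);save("pics/w6.png",w,(x0,y0,x0+160,y0+140),4)
m=((h[:,:,2]>190)&(h[:,:,1]<40)).astype(np.uint8);k=np.zeros_like(m);k[y0:y0+140,x0:x0+160]=1;m*=k;m=cv2.morphologyEx(m,cv2.MORPH_CLOSE,np.ones((7,7)))
c=max(cv2.findContours(m,0,1)[0],key=cv2.contourArea);r=cv2.minAreaRect(c);print(r,cv2.contourArea(c))
P=np.array([plane(w,p,26)[:2] for p in cv2.boxPoints(r)]);print(P.round(1).tolist(),P.mean(0),np.degrees(np.arctan2(*(P[1]-P[0])[::-1])))
E
```

```text
10.35 [458.75514748  78.24322079 159.44928879] [[0.985, -0.17, 0.004], [-0.17, -0.985, 0.005], [0.003, -0.005, -1.0]] 0.939101921691916
[278.34725523 193.89866424] 198 123
((278.5, 204.5), (23.0, 41.0), 90.0) 839.0
[[440.2, 83.5], [478.3, 77.0], [474.8, 54.5], [436.0, 61.2]] [457.32208936  69.05646685] -9.765743370190295
```

View pics/w6.png

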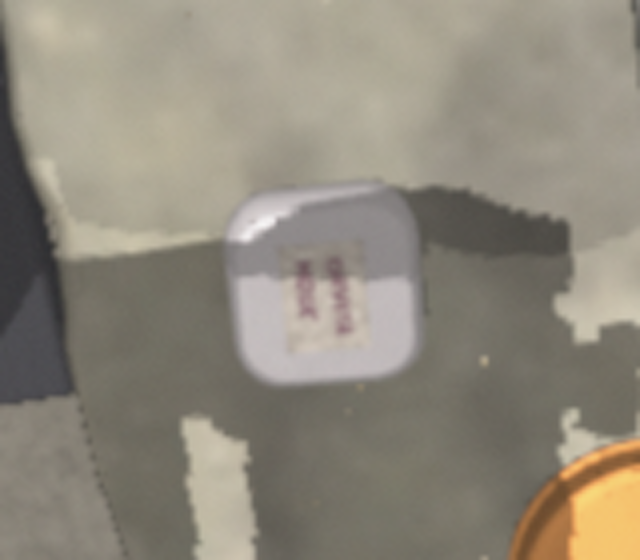

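```bash
python3 - <<'E'
from h import *
w=np.load("w6.npy",allow_pickle=True)
q=lambda x,y,z: plane(w,(198+x/4,123+y/4),z)[:2].round(1)
print(q(325,297,26),q(324.5,383,22),q(324.5,185,6),q(230,290,13),q(421,290,13),(q(324.5,383,22)+q(324.5,185,6))/2)
E
```

```text
[459.2  76.1] [455.3  53.8] [463.1  99.2] [435.9  78.6] [482.4  70.6] [459.2  76.5]
```

Soap centre is about (459,76.5), and its sides sit about 3° from the jaw line. Rotate 3° and descend to grip.

Emit:
carry_out:
  moves:
    - [[0, -0.1, -2.5, 0, 0, 3, 7], [0, -0.17, -5.5, 0, 0, 3, 7], [0, -0.17, -8.5, 0, 0, 3, 7], [0, -0.17, -11, 0, 0, 3, 7], [0, -0.17, -13, 0, 0, 3, 7], [0, -0.17, -14.5, 0, 0, 3, 7], [0, -0.17, -14.8, 0, 0, 3, 7], [0, -0.17, -14.8, 0, 0, 3, 7]]

```text
clock: 11.07
tool_pos: [458.8, 74.1, 11.0]
ee_rot: [0.998, -0.059, 0.001, -0.002]
wrist_force: [-0.3, -0.6, -0.1]
finger_gap: 0.822
```

Emit:
carry_out:
  moves:
    - [[0, 0, 0, 0, 0, 0, 6], [0, 0, 0, 0, 0, 0, 5], [0, 0, 0, 0, 0, 0, 4.2], [0, 0, 0, 0, 0, 0, 4.2], [0, 0, 0, 0, 0, 0, 4.2], [0, 0, 0, 0, 0, 0, 4.2]]

```text
clock: 11.57
tool_pos: [459.6, 73.7, 12.5]
ee_rot: [0.998, -0.059, 0.002, -0.002]
wrist_force: [-2.1, -2.4, 9.6]
finger_gap: 0.506
```

Emit:
carry_out:
  moves:
    - [[0, 0, 1, 0, 0, 0, 4.2], [0, 0, 3, 0, 0, 0, 4.2], [0, 0, 6, 0, 0, 0, 4.2], [0, 0, 9, 0, 0, 0, 4.2], [0, 0, 11, 0, 0, 0, 4.2], [0, 0, 11, 0, 0, 0, 4.2]]

```text
clock: 12.07
tool_pos: [461.7, 73.6, 127.1]
ee_rot: [0.998, -0.059, 0.007, -0.002]
wrist_force: [-0.4, 0.6, 0.6]
finger_gap: 0.503
```

```bash
python3 - <<'E'
from h import *
s=observe();print(s["clock"],s["tool_pos"],R.from_quat(s["ee_rot"]).as_matrix().round(3).tolist(),s["finger_gap"],s["wrist_force"])
w=cam("wrist"); np.save("w7.npy",np.array(w,dtype=object),allow_pickle=True)
t=np.array(s["tool_pos"]);uv=proj(w,t);x0,y0=int(uv[0])-80,int(uv[1])-80;print(uv,x0,y0);save("pics/w7.png",w,(x0,y0,x0+160,min(420,y0+140)),4)
E
```

```text
12.0667 [461.69140783  73.58600918 127.06947235] [[0.993, -0.118, 0.013], [-0.118, -0.993, 0.003], [0.013, -0.004, -1.0]] 0.5034522391129415 [-0.36064613  0.56700232  0.64430535]
[277.61953388 255.71586641] 197 175
```

View pics/w7.png

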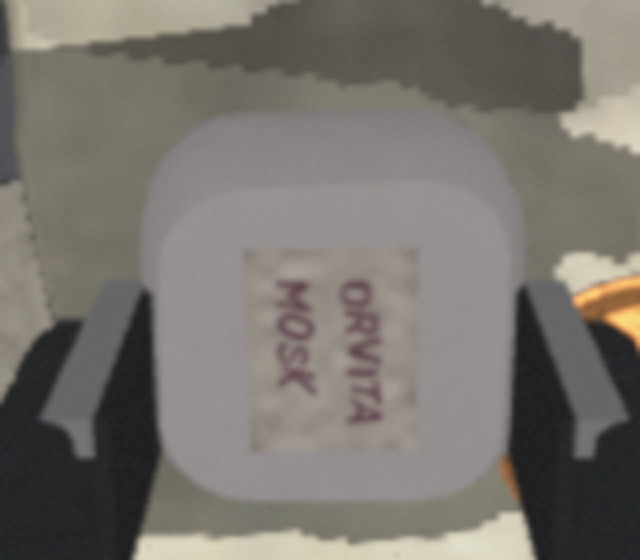

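```bash
python3 - <<'E'
from h import *
w=np.load("w7.npy",allow_pickle=True)
t=np.array([461.69,73.59,127.07]);Rt=np.array([[0.993,-0.118,0.013],[-0.118,-0.993,0.003],[0.013,-0.004,-1.0]])
for z in (139,140.6,142):
  p=plane(w,(197+332/4,175+350/4),z);print(z,p,Rt.T@(p-t))
# outline of top face: left/right/top/bottom
for x,y in [(157,340),(513,340),(332,184),(332,500)]: print((Rt.T@(plane(w,(197+x/4,175+y/4),138)-t)).round(1))
for ang in (30.2,):
  e=np.array([np.cos(np.radians(ang)),np.sin(np.radians(ang))]);y=np.array([e[1],-e[0]]);print(np.array([450.05,-125.2])-y*-2.4)
E
```

```text
139 [463.01898378  75.48263316 139.        ] [  1.25144018  -2.08392481 -11.90704531]
140.6 [463.09366052  76.27071542 140.6       ] [  1.25340048  -2.88170236 -13.50371027]
142 [463.15900268  76.96028741 142.        ] [  1.25511574  -3.57975771 -14.9007921 ]
[-19.7  -3.  -11.2]
[ 23.1  -2.8 -10.6]
[  1.2 -22.7 -10.8]
[  1.3  19.  -11. ]
[ 451.25724787 -127.27425952]
```

The held soap is square in the jaws, with its label at (332,350). It sits about 2.5 mm toward the camera from the grasp line, and I allow for that. Carry it to hover over the pocket.

Emit:
carry_out:
  moves:
    - [[0, -1.5, 0.5, 0, 0, 6, 4.2], [-0.2, -4, 0.5, 0, 0, 12, 4.2], [-0.4, -7, 0.5, 0, 0, 18, 4.2], [-0.6, -10.5, 0.5, 0, 0, 24, 4.2], [-0.8, -14, 0.5, 0, 0, 30, 4.2], [-1, -17.5, 0, 0, 0, 36, 4.2], [-1.15, -20.2, 0, 0, 0, 37, 4.2], [-1.15, -20.2, 0, 0, 0, 37, 4.2]]

```text
clock: 12.78
tool_pos: [448.6, -132.2, 123.8]
ee_rot: [0.966, 0.259, 0.004, -0.003]
wrist_force: [-0.8, 0.2, -0.3]
finger_gap: 0.504
```

Emit:
carry_out:
  moves:
    - [[0, 0, -1, 0, 0, 0, 4.2], [0, 0, -3, 0, 0, 0, 4.2], [0, 0, -5, 0, 0, 0, 4.2], [0, 0, -6.5, 0, 0, 0, 4.2], [0, 0, -6.5, 0, 0, 0, 4.2], [0, 0, -6.5, 0, 0, 0, 4.2]]

```text
clock: 13.28
tool_pos: [448.1, -131.7, 58.2]
ee_rot: [0.966, 0.259, 0.003, -0.004]
wrist_force: [0.4, -0.4, -0.3]
finger_gap: 0.505
```

```bash
python3 - <<'E'
from h import *
s=observe();print(s["clock"],s["tool_pos"],R.from_quat(s["ee_rot"]).as_matrix().round(4).tolist(),s["finger_gap"],s["wrist_force"],s["dq"].round(3))
E
```

```text
13.2833 [ 448.06048122 -131.69047029   58.19038075] [[0.8657, 0.5005, 0.0035], [0.5005, -0.8657, 0.0091], [0.0076, -0.0061, -1.0]] 0.5047827628687815 [ 0.43315808 -0.39117485 -0.30122199] [ 0.    -0.029 -0.023  0.     0.007 -0.002]
```

Emit:
carry_out:
  moves:
    - [[0.1, 0.18, -0.3, -0.3, 0.1, 0, 4.2], [0.21, 0.36, -0.6, -0.5, 0.2, 0, 4.2], [0.21, 0.36, -0.9, -0.5, 0.2, 0, 4.2], [0.21, 0.36, -1.1, -0.5, 0.2, 0, 4.2], [0.21, 0.36, -1.1, -0.5, 0.2, 0, 4.2], [0.21, 0.36, -1.1, -0.5, 0.2, 0, 4.2]]

```text
clock: 13.78
tool_pos: [450.2, -128.1, 47.2]
ee_rot: [0.966, 0.259, 0.0, -0.0]
wrist_force: [-0.2, 0.8, -0.5]
finger_gap: 0.51
```

```bash
python3 - <<'E'
from h import *
s=observe();print(s["clock"],s["tool_pos"],R.from_quat(s["ee_rot"]).as_matrix().round(4).tolist(),s["finger_gap"],s["wrist_force"])
w=cam("wrist"); np.save("w8.npy",np.array(w,dtype=object),allow_pickle=True)
save("pics/w8.png",w,(190,150,380,300),4)
for p in [(450.1,-125.1,26),(449.3,-125.6,26)]: print(proj(w,p))
E
```

```text
13.7833 [ 450.18848054 -128.10193042   47.24673376] [[0.8657, 0.5005, 0.0001], [0.5005, -0.8657, 0.0003], [0.0002, -0.0003, -1.0]] 0.5099103401620975 [-0.2002626   0.78471455 -0.50660359]
[282.62423608 235.21380703]
[281.00629933 235.26454535]
```

View pics/w8.png

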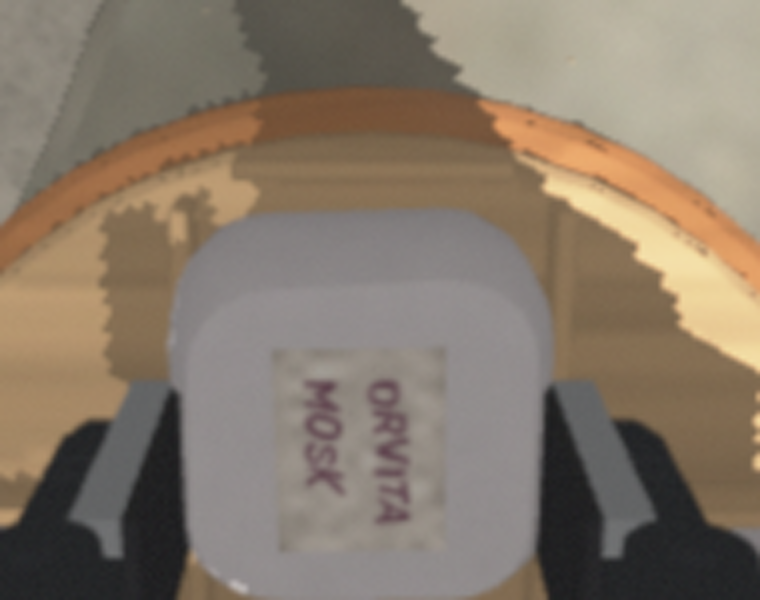

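```bash
python3 - <<'E'
from h import *
w=np.load("w8.npy",allow_pickle=True);g=cv2.cvtColor(w[0],cv2.COLOR_RGB2GRAY)
for r in ((198,202),(203,206),(207,210),(216,222)):
  p=g[r[0]:r[1]].mean(0).round().astype(int); print(r,'L226-246',p[226:246].tolist(),'R318-340',p[318:340].tolist())
print(w[1][0,0],w[1][0,2])
e=np.array([.8657,.5005]);n=np.array([-.5005,.8657]);
for d in (0,1,2): print(proj(w,(*(np.array([449.3,-125.6])+e*d),26)))
E
python3 -c "
import cv2;i=cv2.imread('pics/w8.png');cv2.imwrite('pics/w8b.png',cv2.resize(i[160:280,90:680],None,fx=1.3,fy=3))"
```

```text
(198, 202) L226-246 [141, 145, 152, 155, 159, 158, 155, 143, 128, 118, 115, 116, 117, 116, 118, 124, 139, 154, 159, 159] R318-340 [118, 117, 116, 116, 116, 117, 116, 118, 123, 127, 134, 144, 150, 164, 190, 214, 220, 221, 221, 221, 220, 217]
(203, 206) L226-246 [113, 114, 128, 143, 145, 141, 142, 155, 155, 149, 129, 108, 108, 112, 113, 113, 121, 137, 149, 153] R318-340 [114, 114, 113, 114, 114, 114, 114, 113, 109, 104, 103, 107, 115, 118, 119, 119, 119, 125, 136, 151, 169, 185]
(207, 210) L226-246 [110, 110, 110, 110, 110, 116, 135, 153, 157, 154, 135, 111, 102, 105, 110, 111, 112, 116, 121, 124] R318-340 [114, 114, 113, 112, 114, 113, 113, 113, 108, 102, 103, 110, 117, 119, 119, 116, 114, 114, 114, 114, 113, 114]
(216, 222) L226-246 [108, 109, 108, 109, 109, 108, 112, 118, 122, 125, 126, 127, 128, 129, 130, 131, 132, 132, 133, 133] R318-340 [130, 130, 130, 129, 127, 122, 116, 111, 105, 101, 106, 114, 118, 119, 118, 114, 111, 111, 112, 112, 112, 111]
302.6439091855502 280.09897110087684
[281.00629933 235.26454535]
[282.72209949 235.26596078]
[284.43790942 235.26737622]
```

```bash
python3 - <<'E'
from h import *
w=np.load("w8.npy",allow_pickle=True);g=cv2.cvtColor(w[0],cv2.COLOR_RGB2GRAY)
print(g[180:206,262:300].mean(1).round().astype(int).tolist())
e=np.array([.8657,.5005]);n=np.array([-.5005,.8657]);P=326*e-334.8*n
for d in (24,26,27.5,29): print(d,proj(w,(*(P+n*d),26)))
S=np.array([450.19,-128.10]); 
for k in (21.5,23.5): print('soap outer low edge',proj(w,(*(S+n*(2.5+k)),42)),proj(w,(*(S+n*(2.5+k)),38)))
a=np.load("w5.npy",allow_pickle=True);g=cv2.cvtColor(a[0],cv2.COLOR_RGB2GRAY);print(g[150:175,265:280].mean(1).astype(int).tolist(),g[205:230,262:298].mean(1).astype(int).tolist())
for d in (29,26): print(proj(a,(*(P+n*d),26)),proj(a,(*(P-n*d),26)))
E
```

```text
[90, 91, 91, 93, 98, 104, 105, 107, 107, 107, 111, 118, 120, 119, 114, 112, 115, 117, 118, 117, 117, 116, 118, 121, 124, 125]
24 [280.8565265  197.29119952]
26 [280.86114661 193.83089994]
27.5 [280.86463132 191.22097478]
29 [280.86813299 188.59834702]
soap outer low edge [280.19633383 207.70918728] [280.19927024 205.57872987]
soap outer low edge [280.19906356 203.95014858] [280.20194383 201.90360479]
[96, 89, 88, 95, 99, 104, 105, 99, 93, 94, 94, 98, 125, 136, 129, 119, 109, 104, 102, 101, 99, 98, 97, 97, 97] [125, 123, 123, 122, 121, 120, 121, 122, 124, 123, 115, 100, 91, 90, 112, 122, 113, 103, 100, 98, 97, 95, 93, 92, 91]
[279.11858554 160.69158799] [278.94857914 220.94170646]
[279.10932182 163.97464197] [278.95692492 217.98396772]
```

The view shows the soap outline at x 170–552. The pocket side walls are at about 176 and 566, so it needs about +1.3 mm along the jaws and about 1.5 mm toward the axis. Correct and lower gently.

Emit:
carry_out:
  moves:
    - [[0.1, -0.04, 0, 0, 0, 0, 4.2], [0.19, -0.07, -0.2, 0, 0, 0, 4.2], [0.19, -0.07, -0.5, 0, 0, 0, 4.2], [0.19, -0.07, -0.8, 0, 0, 0, 4.2], [0.19, -0.07, -1, 0, 0, 0, 4.2], [0.19, -0.07, -1, 0, 0, 0, 4.2]]

```text
clock: 14.33
tool_pos: [451.8, -128.7, 36.7]
ee_rot: [0.966, 0.259, -0.0, -0.0]
wrist_force: [0.4, 0.6, -0.6]
finger_gap: 0.508
```

Emit:
carry_out:
  moves:
    - [[0, 0, -0.1, 0, 0, 0, 4.2], [0, 0, -0.2, 0, 0, 0, 4.2], [0, 0, -0.3, 0, 0, 0, 4.2], [0, 0, -0.4, 0, 0, 0, 4.2], [0, 0, -0.4, 0, 0, 0, 4.2]]

```text
clock: 14.75
tool_pos: [451.8, -128.7, 32.6]
ee_rot: [0.966, 0.259, -0.0, -0.001]
wrist_force: [-0.7, -0.1, -0.3]
finger_gap: 0.501
```

Emit:
carry_out:
  moves:
    - [[0, 0, -0.1, 0, 0, 0, 4.2], [0, 0, -0.2, 0, 0, 0, 4.2], [0, 0, -0.3, 0, 0, 0, 4.2], [0, 0, -0.35, 0, 0, 0, 4.2], [0, 0, -0.35, 0, 0, 0, 4.2]]

```text
clock: 15.17
tool_pos: [451.7, -128.6, 29.0]
ee_rot: [0.966, 0.259, -0.0, -0.001]
wrist_force: [-0.6, -0.7, -1.0]
finger_gap: 0.503
```

Emit:
carry_out:
  moves:
    - [[0, 0, -0.05, 0, 0, 0, 4.2], [0, 0, -0.05, 0, 0, 0, 4.2], [0, 0, -0.05, 0, 0, 0, 4.5], [0, 0, -0.05, 0, 0, 0, 5], [0, 0, -0.05, 0, 0, 0, 5.5], [0, 0, -0.05, 0, 0, 0, 6], [0, 0, -0.05, 0, 0, 0, 6], [0, 0, -0.05, 0, 0, 0, 6]]

```text
clock: 15.83
tool_pos: [451.7, -128.7, 28.5]
ee_rot: [0.966, 0.259, -0.0, -0.001]
wrist_force: [0.1, 0.3, -0.7]
finger_gap: 0.702
```

Emit:
carry_out:
  moves:
    - [[0, 0, 0.5, 0, 0, 0, 6], [0, 0, 2, 0, 0, 0, 6], [0, 0, 5, 0, 0, 0, 6], [0, 0, 9, 0, 0, 0, 6], [0, 0, 12, 0, 0, 0, 6], [0, 0, 12, 0, 0, 0, 6], [0, 0, 12, 0, 0, 0, 6]]

```text
clock: 16.42
tool_pos: [452.2, -128.9, 149.9]
ee_rot: [0.966, 0.259, 0.001, 0.001]
wrist_force: [-1.1, -0.0, 0.3]
finger_gap: 0.704
```

```bash
python3 - <<'E'
from h import *
s=observe();print(s["clock"],s["tool_pos"],s["finger_gap"],s["wrist_force"])
w=cam("wrist"); np.save("w9.npy",np.array(w,dtype=object),allow_pickle=True)
save("pics/w9.png",w,(170,120,370,320),3)
e=np.array([.8657,.5005]);n=np.array([-.5005,.8657]);P=326.2*e-335.2*n
print((proj(w,(*P,42))-[170,120])*3,(proj(w,(*P,46))-[170,120])*3)
E
```

```text
16.4167 [ 452.23467728 -128.89228842  149.93418729] 0.7040531576017602 [-1.09877058 -0.04267822  0.28421653]
[327.42355886 233.35815722] [327.38585073 236.90757753]
```

View pics/w9.png

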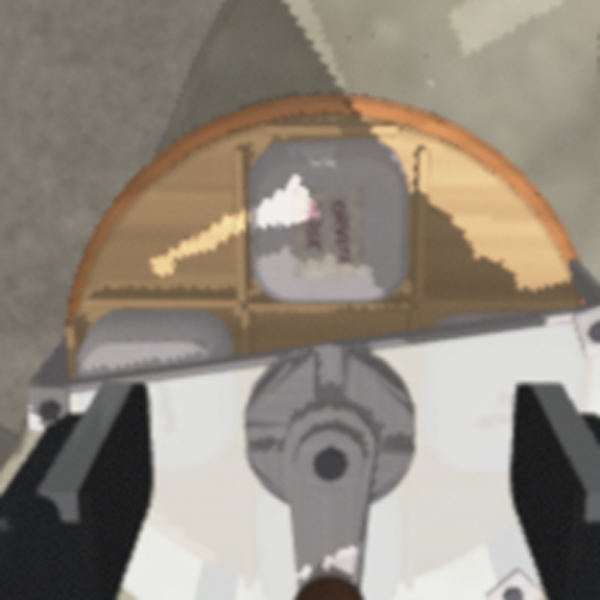

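```bash
python3 -c "
from workcell import ticket; print(ticket.hand_in())"
```

```text
the job is handed in; nothing more can be done
None
```

The job is done and handed in at about 16.5 s. The hand-in gave no verdict, so what follows is my own reading.

**Crank and tray:** I lifted the crank about 2.5 mm off the collar and turned the tray about 130° counter-clockwise, the shorter way. I then lowered the crank onto the collar and crept forward until the key fell in. The slot stands about 8.6° to one side of front, which puts the pocket about 8 mm from the bay point, inside the 13 mm limit. The tool went from 82.6 mm riding to 77.2 mm, still hanging on the spring (about -4 N), and I released it there, under 1 mm above home. Wrist force peaked at about 12 N while the crank was lifted clear, and was about 8 N sideways while feeling for the slot.

**Soap:** I gripped the white soap, turned it square with the pocket and lowered it to within about 0.5 mm of the floor. No contact force showed on the way down. The last picture shows it lying flat and centred between the walls to within about 1 mm, with the gripper clear.

**Checks that disagreed or were weak:**
- **Camera offset:** the wrist camera read 1–2 mm off along the jaw direction. I corrected for that by comparing the soap and the pocket walls in one picture.
- **Key height:** the picture after release could not separate key home from key riding. That conclusion rests on the measured 5.4 mm drop and the spring force.
- **Bystanders:** I did not re-measure them at the end, but neither the planned path nor the pictures showed contact with any of them.

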